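# Close up and seat a row of test bars with a straightedge

## Task

Pick up the red-handled straightedge, stand it across the tray's channel behind the five loose test bars, and push them together into one closed, square row that drives the stiff yellow stop all the way home; then keep pressing the seated row with about 15 N for one second, never more than 20 N because the bars are brittle. Move the bars and the stop only with the straightedge, not with the gripper, leave the row seated, put the straightedge back upright on the bare worktop off the tray, and leave the other things on the bench alone.

Things in the scene. Friction and masses are not known exactly. Their poses are not given: they have to be found in the camera images.
- straightedge: Loose straightedge, 160 g, standing upright on the worktop: steel blade 84 mm long (y), 8 mm thick (x), 16 mm high, its two flat faces alike; centred on it a red grip block 14 mm thick (x), 44 mm long (y), from 16 to 50 mm above the underside. Origin: centre of the underside; z up. Grasp from above across the 14 mm, fingertips about 21 mm above the underside.
- tray: Fixed green tray, plate 250 (x) x 124 (y) x 6 mm; origin: centre of its underside, on the worktop. Channel floor 6 mm above that. x runs along the channel from the open end (-125 mm) to the blue end block (105 to 125 mm, 27 mm high): push to +x. Side rails 14.5 mm high from x = -60 to 105 mm, inner faces at y = -50 and 50 mm; no rails before -60 mm.
- stop: Yellow sliding stop, 96 mm wide, 16 mm thick, top 21 mm over the worktop. Origin: middle of its front face, 13.5 mm up. Slides along the tray's x only; resists with about 6 N, no spring, stays where left. Starts 14 to 28 mm short of home, a hard end with this point at x = 88 mm in the tray frame; the last bar's pushed face is then at 38 mm. Beyond it the force rises steeply.
- bar0: White impact-test bar, 10 x 80 x 8 mm, rigid, 14 g, lying flat on the tray floor across the channel; the one nearest the yellow stop (first in the row). Origin: centre of its underside; y along its 80 mm length, z up.
- bar1: Black impact-test bar, 10 x 80 x 8 mm, rigid, 14 g, lying flat on the tray floor across the channel; second in the row. Origin: centre of its underside; y along its 80 mm length, z up.
- bar2: White impact-test bar, 10 x 80 x 8 mm, rigid, 14 g, lying flat on the tray floor across the channel; third in the row. Origin: centre of its underside; y along its 80 mm length, z up.
- bar3: Black impact-test bar, 10 x 80 x 8 mm, rigid, 14 g, lying flat on the tray floor across the channel; fourth in the row. Origin: centre of its underside; y along its 80 mm length, z up.
- bar4: White impact-test bar, 10 x 80 x 8 mm, rigid, 14 g, lying flat on the tray floor across the channel; fifth and last in the row, nearest the open end; the straightedge pushes on this one. Origin: centre of its underside; y along its 80 mm length, z up.
- blue_jar: Bystander: jar with blue cap, 68 mm across, 100 mm tall. Origin: centre of its underside.
- yellow_jar: Bystander: jar with yellow cap, 54 mm across, 75 mm tall. Origin: centre of its underside.
- stopwatch: Bystander: black stopwatch, 70 x 58 x 18 mm. Origin: centre of its underside.
- die_block: Bystander: wooden block with two small steel dies, 32 x 60 x 26 mm. Origin: centre of its underside.
- beaker: Bystander: clear plastic beaker, 80 x 103 x 100 mm. Origin: centre of its underside.
- red_pen: Bystander: red pen lying flat, 11 x 138 x 12 mm. Origin: centre of its underside.

How it is judged:
On the way:
1. the row is closed and square, the stop fully home, and the held straightedge presses on the last bar with at least 11 N for half a second (x of stop in the frame of tray above 0.0862 m and x of bar0 in the frame of tray between 0.0805 and 0.0855 m and angle between the y axis of each of bar0, bar1, bar2, bar3, bar4 and the y axis of tray, either way round below 0.04 rad and z of each of bar0, bar1, bar2, bar3, bar4 in the frame of tray below 0.008 m and x of bar1 in the frame of tray between 0.0705 and 0.0755 m and x of bar2 in the frame of tray between 0.0605 and 0.0655 m and x of bar3 in the frame of tray between 0.0505 and 0.0555 m and x of bar4 in the frame of tray between 0.0405 and 0.0455 m and contact force between straightedge and bar4 above 11 N and contact force between the fingers and straightedge above 1 N), for 0.5 s.
At the end, for the whole second after the job is handed in: Stop within 1.8 mm of home; bars flat in one closed row against it in starting order, each within 2.5 mm along the tray of its seated place and square within 0.04 rad; straightedge upright (within 0.1 rad) and at rest on the worktop, off the tray (x of stop in the frame of tray above 0.0862 m and x of bar0 in the frame of tray between 0.0805 and 0.0855 m and angle between the y axis of each of bar0, bar1, bar2, bar3, bar4 and the y axis of tray, either way round below 0.04 rad and z of each of bar0, bar1, bar2, bar3, bar4 in the frame of tray below 0.008 m and x of bar1 in the frame of tray between 0.0705 and 0.0755 m and x of bar2 in the frame of tray between 0.0605 and 0.0655 m and x of bar3 in the frame of tray between 0.0505 and 0.0555 m and x of bar4 in the frame of tray between 0.0405 and 0.0455 m and height (world z) of straightedge below 0.004 m and angle between straightedge's own z axis and vertical below 0.1 rad and linear speed of straightedge below 0.02 m/s); the robot touches nothing.
It fails at once if the row or the stop is pressed with more than 20 N (contact force between straightedge and bar4 above 20 N or contact force between stop and anything else above 20 N).
It fails at once if the gripper touches the bars or the stop (contact force between the fingers and bar0 above 1 N or contact force between the fingers and bar1 above 1 N or contact force between the fingers and bar2 above 1 N or contact force between the fingers and bar3 above 1 N or contact force between the fingers and bar4 above 1 N or contact force between the fingers and stop above 1 N).
It fails at once if a bystander is moved by more than 20 mm (distance of any of blue_jar, yellow_jar, stopwatch, die_block, beaker, red_pen from where it was at the start of the episode above 0.02 m).
It also fails if it takes over 69 s, if anything falls off the work surface, if the arm or the gripper's body presses on something with over 40 N, if the wrist force passes 120 N, or if a joint passes its speed limit or range.

## Robot

A 6-joint arm with a two-finger parallel gripper is mounted at the origin on a cart in front of the work surface, level with it; the furniture and walls round the work are solid. World frame = base frame: x ahead of the robot, y to its left, z up, the work surface at z = 0. Lengths are in m, angles in rad, forces in N, time in s.
With the tool pointing down it reaches from about 0.25 to 0.725 m from the base axis. Payload 4 kg.
Tool frame: the origin (TCP) lies midway between the tips of the shut fingers; the grasp point (between the pads) lies 19 mm behind it; z points along the fingers, y is the line along which they close (so a half turn about z gives the same grasp; the last joint's range is limited). The gripper opens to 85 mm and grips with 20 to 120 N. Pads are 22 mm wide; open, the fingers measure 114 mm over their backs; the gripper's body (76 mm by 85 mm) begins 54 mm behind the grasp point. The pads swing forward as they close: fully open they stand 13 mm farther back than shut.
Start: joints at [-1.324, 0.241, 0.005, 1.335, 0, 1.571], TCP at [0.122, -0.485, 0.231] pointing down, gripper open.
Joint ranges: [-2.72, 2.72], [-1.05, 1.87], [-1.09, 1.28], [-1.99, 2.15], [-1.42, 1.44], [-3.14, 3.14]. Speed limits (rad/s): [2.79, 2.79, 3.14, 3.14, 3.14, 3.14].

## Interface

Orientations are given as a unit quaternion [x, y, z, w].
In Python, from workcell import monitor, vision, job gives the robot as it stands.
- The arm moves only by the tool move_arm, never from a script. Its argument "moves" is a list that holds one entry, the list of rows, each a list of 5 numbers: the shift along the world's x, y, z in m, then the turn about the world's z in degrees, then the opening in per cent of the stroke, from 0 (shut) to 100 (fully open). In form: [[[x, y, z, turn, gripper], ...]]. A call has 1 to 5 rows; each row is the pose to reach, as a shift and turn from the pose commanded when the call began; what a row does not reach only later rows make up. A row lasts 1/8 s, in which the tool goes at most 62.5 mm and 10.7 degrees, less where a joint would pass 70% of its speed; a pose out of reach is approached as far as the arm can. A call with a gripper value outside its range is refused whole. The fingers move at their own pace and stop on an object; the grip force is fixed at half the most. Time passes only in rows, so rows that repeat a pose let the fingers close. It gives the time, the measured TCP pose, the force, the opening and the grip force at its end, in the units of the state.
- monitor.get_obs(): the state, without advancing time (a new reading comes with each control period).
- vision.camera(name): name is "scene" or "top" or "wrist"; returns a dict with "color" (400x640x3 uint8, red, green, blue), "camera_matrix" (3x3 intrinsics, pixels), "k1" (the pictures are not rectified: a ray, as slopes to the right and down, at radius r is drawn at 1 + k1 r^2 times it, then the intrinsics apply), "eye" and "attitude" of the camera in the world; the wrist camera has in their place "hand_eye" (4x4, takes a point from camera to tool coordinates, whose origin is the TCP and whose axes are the flange's). Camera axes: x right, y up, looking along -z (the intrinsics and any distortion apply to the point x, -y, -z); pixel columns grow to the right and rows downward; lengths in m; the calibration is good to about 2 mm. A picture is of the moment at which its call begins: read the wrist's pose just before it. There is no depth.
- job.job_done(): hands the job in; it is judged then, once.
The state is a dict: "clock": time; "joint_pos": joint angles; "joint_vel": joint speeds; "tau": joint torques, N m; "eef_pos": TCP position; "tool_rot": TCP orientation; "ft_force": force on the tool from outside, world axes, zero at the start; "ft_torque": the same for the moment, N m; "grip_width": finger opening in m; "grasp_force": force on a finger pad.
Only numpy, scipy, OpenCV 4.12 (cv2) and the standard library are available. Lean on these libraries where they do the work, as an engineer would, in place of code of your own. Each camera call takes 0.05 s, during which the arm holds its last target. There are 200 camera calls.

## Working session

There is one attempt and no reset: what is moved stays moved. The work goes in short steps, Python scripts to look and compute and a tool call to move; the robot and the scene stay as the last step left them, time stands still between calls to the robot, and variables do not carry over. Pictures are saved under pics/ and viewed, at most 10 in all, crops included, and the job is handed in when it is done.

Besides the shell and the picture viewer there is one more tool, called after "Request:" by a JSON object that holds its "fn" and its "kwargs". move_arm: Moves the arm, as the interface text tells. Its arguments: {"type":"object","properties":{"moves":{"type":"array","items":{"type":"array","items":{"type":"array","items":{"type":"number"}}}}},"required":["moves"]}

```bash
mkdir -p pics; ls
cat > h.py <<'E'
import numpy as np, cv2
from workcell import monitor, vision, job
from scipy.spatial.transform import Rotation as R
def att(a):
    a=np.array(a,float); return a if a.shape==(3,3) else R.from_quat(a).as_matrix()
def shot(name,fn=None):
    o=monitor.get_obs(); c=vision.camera(name)
    if 'hand_eye' in c:
        H=np.array(c['hand_eye']); T=np.eye(4); T[:3,:3]=att(o['tool_rot']); T[:3,3]=o['eef_pos']
        W=T@H; c['E']=W[:3,3]; c['R']=W[:3,:3]
    else: c['E']=np.array(c['eye'],float); c['R']=att(c['attitude'])
    if fn: cv2.imwrite('pics/'+fn,c['color'][:,:,::-1])
    return c
def ray(c,px):
    K=np.array(c['camera_matrix']); px=np.atleast_2d(np.array(px,float))
    d=np.c_[(px[:,0]-K[0,2])/K[0,0],(px[:,1]-K[1,2])/K[1,1]]; s=d.copy()
    for _ in range(30): s=d/(1+c['k1']*(s**2).sum(1,keepdims=True))
    return np.c_[s[:,0],-s[:,1],-np.ones(len(s))]@c['R'].T
def onz(c,px,z):
    r=ray(c,px); return c['E']+r*((z-c['E'][2])/r[:,2])[:,None]
def mask(c,lo,hi):
    return cv2.inRange(cv2.cvtColor(c['color'],cv2.COLOR_RGB2HSV),np.array(lo),np.array(hi))
def blobs(m,n=60):
    cs,_=cv2.findContours(m,cv2.RETR_EXTERNAL,cv2.CHAIN_APPROX_NONE)
    return sorted([k for k in cs if cv2.contourArea(k)>n],key=cv2.contourArea,reverse=True)
E
python3 - <<'E'
from h import *
np.set_printoptions(precision=4,suppress=True)
for n in('top','scene'):
    c=shot(n,n+'0.png'); print(n,c['E'],c['R'].ravel(),c['camera_matrix'],c['k1'])
o=monitor.get_obs(); print(o)
E
```

```text
pics
top [0.2689 0.0209 1.7662] [ 0.0055  0.9857 -0.1687 -1.      0.0048 -0.0046 -0.0037  0.1687  0.9857] [[469.3619   0.     321.0418]
 [  0.     469.3619 198.2847]
 [  0.       0.       1.    ]] 0.03605174356871679
scene [ 0.0601 -0.7578  0.9749] [ 0.8382  0.3871 -0.3842 -0.5454  0.5931 -0.5922 -0.0014  0.7059  0.7083] [[437.9089   0.     325.258 ]
 [  0.     437.9089 205.1927]
 [  0.       0.       1.    ]] -0.09874182175912163
{'clock': 0.1, 'joint_pos': array([-1.324 ,  0.2413,  0.0039,  1.3352,  0.    ,  1.5708]), 'joint_vel': array([-0.0015, -0.0021,  0.0043, -0.0004, -0.0008,  0.0007]), 'tau': array([ -0.    , -37.3136,  25.3011,   0.0108,  -0.    ,  -0.    ]), 'eef_pos': array([ 0.122 , -0.4843,  0.2305]), 'tool_rot': array([ 0.9924,  0.1231, -0.0001, -0.0009]), 'ft_force': array([-0.0816,  0.6298, -0.0787]), 'ft_torque': array([ 0.0017,  0.0459, -0.0361]), 'grasp_force': 0.0, 'grip_width': 0.08516066418502587}
```

View pics/top0.png

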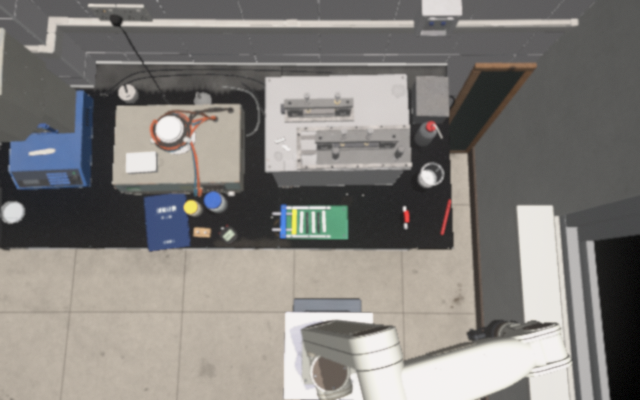

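View pics/scene0.png

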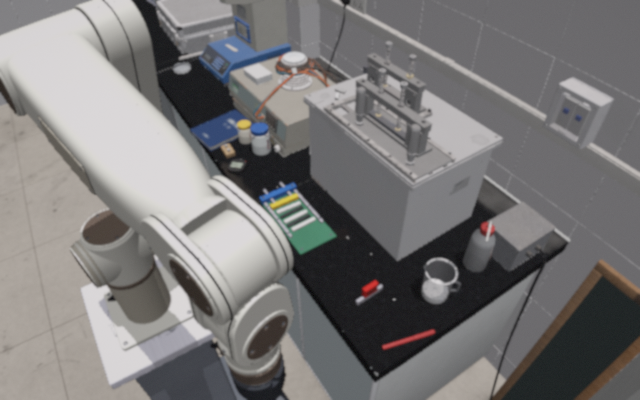

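The top view shows the tray at about (280–348, 205–238) with its blue end block on the left (toward +y). The straightedge is at (406, 216), the pen at (446, 217) and the jars at (190–215, 200). The scene view agrees: straightedge at (370, 290), between the tray and the pen.

Run:
```python
from h import *
np.set_printoptions(precision=4,suppress=True)
c=shot('top')
def show(n,m,z,k=3):
    for b in blobs(m,8)[:k]:
        (u,v),wh,a=cv2.minAreaRect(b); bx=cv2.boxPoints(((u,v),wh,a))
        print(n,cv2.contourArea(b),(round(u),round(v)),onz(c,[(u,v)],z)[0][:2],'corners',onz(c,bx,z)[:,:2].ravel())
show('green',mask(c,(60,100,50),(90,255,255)),.01,2)
m=mask(c,(0,120,90),(8,255,255))|mask(c,(172,120,90),(180,255,255))
show('red',m,.05,5)
show('yellow',mask(c,(22,110,110),(35,255,255)),.021,3)
show('blue',mask(c,(100,150,90),(120,255,255)),.027,5)
c=shot('scene')
m=mask(c,(0,120,90),(8,255,255))|mask(c,(172,120,90),(180,255,255))
show('red',m,.05,5)
```

```text
green 483.0 (336, 222) [ 0.4792 -0.0295] corners [ 0.54    0.0064  0.5403 -0.0655  0.4193 -0.0651  0.4189  0.006 ]
green 17.5 (288, 222) [0.4802 0.153 ] corners [0.4973 0.1571 0.4973 0.1495 0.4632 0.1489 0.4632 0.1565]
red 115.0 (446, 217) [ 0.4964 -0.429 ] corners [ 0.4339 -0.4037  0.5634 -0.4391  0.5597 -0.4545  0.4303 -0.419 ]
red 55.0 (406, 216) [ 0.498 -0.284] corners [ 0.5203 -0.2735  0.5204 -0.2956  0.4759 -0.2944  0.4758 -0.2724]
red 46.5 (430, 126) [ 0.845  -0.3832] corners [ 0.8628 -0.3686  0.8628 -0.3989  0.8273 -0.3977  0.8272 -0.3675]
red 30.0 (154, 130) [0.8208 0.6649] corners [0.859  0.684  0.862  0.6587 0.783  0.6459 0.78   0.6711]
red 11.0 (205, 119) [0.869  0.4749] corners [0.865  0.4861 0.881  0.4716 0.8731 0.4636 0.8571 0.4781]
yellow 129.5 (190, 206) [0.5339 0.5209] corners [0.5586 0.5447 0.5588 0.4997 0.5094 0.4972 0.5092 0.542 ]
yellow 88.5 (294, 222) [0.479  0.1297] corners [0.5224 0.1379 0.5225 0.1229 0.436  0.1216 0.4359 0.1365]
blue 110.5 (212, 199) [0.5619 0.4403] corners [0.5846 0.4657 0.5849 0.4169 0.5392 0.415  0.539  0.4635]
blue 79.5 (282, 221) [0.48   0.1723] corners [0.4314 0.1806 0.5289 0.1826 0.529  0.1639 0.4315 0.162 ]
red 258.0 (408, 339) [ 0.4844 -0.4549] corners [ 0.4227 -0.4313  0.5538 -0.4662  0.5475 -0.4794  0.4177 -0.4443]
red 126.5 (370, 288) [ 0.4961 -0.2916] corners [ 0.4713 -0.2785  0.5258 -0.2762  0.521  -0.3048  0.4675 -0.3066]
red 46.5 (484, 228) [ 0.8928 -0.3109] corners [ 0.9032 -0.2897  0.9181 -0.2995  0.8828 -0.3317  0.8682 -0.3221]
```

Request:
{"fn": "move_arm", "kwargs": {"moves": [[[0.055, 0.03, 0, -4, 100], [0.11, 0.06, 0, -8, 100], [0.165, 0.09, 0, -12, 100], [0.22, 0.12, 0, -14, 100], [0.275, 0.15, 0, -14, 100]]]}}

```text
clock: 0.82
eef_pos: [0.398, -0.334, 0.2313]
tool_rot: [1.0, 0.001, 0.0, 0.0]
ft_force: [0.0, -1.1, 0.8]
grip_width: 0.0852
grasp_force: 0.0
```

Request:
{"fn": "move_arm", "kwargs": {"moves": [[[0.05, 0.025, 0, 0, 100], [0.1, 0.05, 0, 0, 100], [0.1, 0.05, 0, 0, 100], [0.1, 0.05, 0, 0, 100]]]}}

```text
clock: 1.32
eef_pos: [0.496, -0.285, 0.2307]
tool_rot: [1.0, 0.002, -0.001, -0.0]
ft_force: [-0.1, -0.1, 0.6]
grip_width: 0.0854
grasp_force: 0.0
```

Run:
```python
from h import *
np.set_printoptions(precision=4,suppress=True)
c=shot('wrist','w1.png');o=monitor.get_obs();print(o['eef_pos'],o['tool_rot'],o['joint_pos'],o['ft_force'],o['clock']);print(c['hand_eye'],c['camera_matrix'],c['k1'],c['E'],c['R'])
```

```text
[ 0.4956 -0.2855  0.231 ] [ 1.      0.0009 -0.0006 -0.0001] [-0.5224  0.3862  0.2074  1.3931 -0.0004  2.6174] [-0.3182 -0.788  -0.2042] 1.375
[[-0.0007  0.9636  0.2673  0.069 ]
 [ 1.      0.0008 -0.0002  0.0002]
 [-0.0004  0.2673 -0.9636 -0.1423]
 [ 0.      0.      0.      1.    ]] [[349.8249   0.     323.8238]
 [  0.     349.8249 199.5603]
 [  0.       0.       1.    ]] 0.0010844462665587393 [ 0.5652 -0.2851  0.3729] [[ 0.0023  0.9632  0.2689]
 [-1.      0.0022  0.0006]
 [-0.     -0.2689  0.9632]]
```

View pics/w1.png

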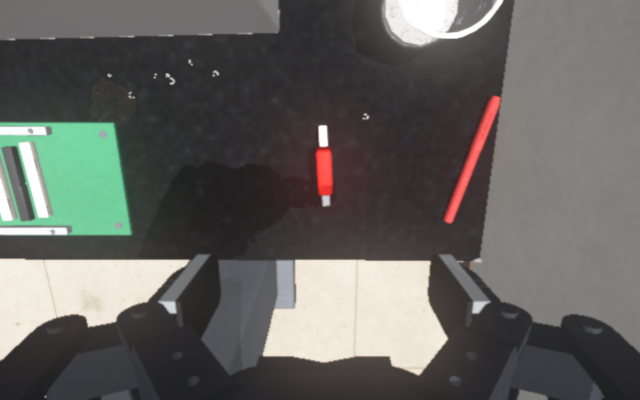

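The wrist view shows the straightedge upright, with its red grip at (324, 171) and blade ends at about (323, 127) and (326, 206). The tray's open end has its corners at about (116, 122) and (131, 235).

Run:
```python
from h import *
np.set_printoptions(precision=4,suppress=True)
c=shot('wrist')
m=mask(c,(0,120,60),(8,255,255))|mask(c,(172,120,60),(180,255,255))
for b in blobs(m)[:3]:
    r=cv2.minAreaRect(b); print(r,onz(c,cv2.boxPoints(r),.05)[:,:2].ravel())
g=cv2.cvtColor(c['color'],cv2.COLOR_RGB2GRAY); w=np.zeros_like(g); w[115:220,305:345]=g[115:220,305:345]
for b in blobs(((w>110)*255).astype(np.uint8)|(m&(w>0)*255).astype(np.uint8))[:2]+blobs(((w>130)*255).astype(np.uint8),20)[:4]:
    r=cv2.minAreaRect(b); print('blade',r,onz(c,cv2.boxPoints(r),.016)[:,:2].ravel())
gm=mask(c,(60,100,50),(90,255,255)); b=blobs(gm)[0]; ap=cv2.approxPolyDP(b,4,True)[:,0]; print(np.c_[ap,onz(c,ap,.006)[:,:2]])
for r in range(135,225,10):
    x=np.where(gm[r])[0].max(); print(r,x,onz(c,[(x+.5,r)],.006)[0][:2])
```

```text
((470.9533386230469, 158.28607177734375), (12.834954261779785, 136.85220336914062), 21.370620727539062) [ 0.4544 -0.3991  0.5733 -0.4324  0.5693 -0.4435  0.4496 -0.4112]
((323.3024597167969, 170.2472381591797), (49.08995056152344, 17.291854858398438), 86.98721313476562) [ 0.5256 -0.2761  0.5265 -0.292   0.4799 -0.2947  0.479  -0.2782]
blade ((323.0027770996094, 164.552490234375), (81.30851745605469, 17.291854858398438), 86.98721313476562) [ 0.5432 -0.2741  0.5441 -0.2914  0.4595 -0.2964  0.4585 -0.278 ]
blade ((323.5505065917969, 167.61135864257812), (33.14759063720703, 10.307538986206055), 87.39744567871094) [ 0.5163 -0.2794  0.5168 -0.2899  0.4822 -0.2917  0.4817 -0.2809]
blade ((322.0310363769531, 135.464599609375), (21.419118881225586, 9.179621696472168), 86.18592071533203) [ 0.5425 -0.2786  0.5432 -0.2878  0.5219 -0.2893  0.5212 -0.28  ]
blade ((325.5, 199.5), (11.0, 7.0), 90.0) [ 0.4713 -0.2839  0.4713 -0.2912  0.4592 -0.2913  0.4592 -0.2838]
[[  0.     123.       0.5436   0.0466]
 [ 52.     129.       0.5376  -0.0055]
 [ 46.     136.       0.5305   0.0022]
 [  0.     136.       0.5304   0.0498]
 [  0.     146.       0.5201   0.0524]
 [ 18.     149.       0.517    0.0344]
 [ 35.     214.       0.4456   0.0323]
 [ 29.     222.       0.4362   0.041 ]
 [  0.     218.       0.4409   0.072 ]
 [  0.     224.       0.4339   0.0737]
 [ 70.     224.       0.4339  -0.0039]
 [ 70.     234.       0.4221  -0.0016]
 [130.     234.       0.4221  -0.0687]
 [114.     123.       0.5438  -0.0703]]
135 116 [ 0.5316 -0.0709]
145 118 [ 0.5213 -0.0714]
155 119 [ 0.5108 -0.0708]
165 121 [ 0.5002 -0.0713]
175 123 [ 0.4894 -0.0717]
185 124 [ 0.4785 -0.0711]
195 126 [ 0.4673 -0.0716]
205 127 [ 0.456 -0.071]
215 128 [ 0.4445 -0.0704]
```

Request:
{"fn": "move_arm", "kwargs": {"moves": [[[0, 0, 0, 10.5, 100], [0, 0, 0, 21, 100], [0, 0, 0, 31.5, 100], [0, 0, 0, 42, 100], [0, 0, 0, 52.5, 100]]]}}

```text
clock: 2.05
eef_pos: [0.4951, -0.2864, 0.2318]
tool_rot: [0.896, 0.445, 0.0, 0.0]
ft_force: [1.4, 0.2, 0.3]
grip_width: 0.0852
grasp_force: 0.0
```

Request:
{"fn": "move_arm", "kwargs": {"moves": [[[0, 0, 0, 10.5, 100], [0, 0, 0, 21, 100], [0, 0, 0, 31.5, 100], [0, 0, 0, 42, 100], [0, 0, 0, 52.5, 100]]]}}

```text
clock: 2.68
eef_pos: [0.4951, -0.2864, 0.2318]
tool_rot: [0.606, 0.795, -0.0, 0.0]
ft_force: [0.7, 0.4, -0.6]
grip_width: 0.0856
grasp_force: 0.0
```

Request:
{"fn": "move_arm", "kwargs": {"moves": [[[0, 0, 0, 10.5, 100], [0, 0, 0, 21, 100], [0, 0, 0, 31.5, 100], [0, 0, 0, 42, 100], [0, 0, 0, 52.5, 100]]]}}

```text
clock: 3.3
eef_pos: [0.4951, -0.2864, 0.2317]
tool_rot: [0.192, 0.981, -0.0, 0.0]
ft_force: [0.3, -0.6, -0.1]
grip_width: 0.0855
grasp_force: 0.0
```

Request:
{"fn": "move_arm", "kwargs": {"moves": [[[0.005, 0, -0.03, 10.5, 100], [0.005, 0, -0.06, 21, 100], [0.005, 0, -0.09, 25.5, 100], [0.005, 0, -0.1, 25.5, 100], [0.005, 0, -0.1, 25.5, 100]]]}}

```text
clock: 3.92
eef_pos: [0.5006, -0.2858, 0.1314]
tool_rot: [-0.026, 1.0, 0.0, -0.0]
ft_force: [0.2, 0.6, 0.6]
grip_width: 0.0853
grasp_force: 0.0
```

Run:
```python
from h import *
np.set_printoptions(precision=4,suppress=True)
c=shot('wrist','w2.png');o=monitor.get_obs();print(o['eef_pos'],o['tool_rot'],R.from_quat(o['tool_rot']).as_matrix()[:2,1],o['joint_pos'],o['clock'])
m=mask(c,(0,120,60),(8,255,255))|mask(c,(172,120,60),(180,255,255))
for b in blobs(m)[:2]:
    r=cv2.minAreaRect(b); print(r,onz(c,cv2.boxPoints(r),.05)[:,:2].ravel())
```

```text
[ 0.5014 -0.286   0.1323] [-0.0264  0.9997 -0.0003  0.0005] [-0.0527  0.9986] [-0.5183  0.4493  0.0417  1.1619 -0.     -0.5711] 3.975
((128.5742645263672, 180.69894409179688), (17.626239776611328, 169.8528594970703), 10.491477966308594) [ 0.5498 -0.437   0.4362 -0.4051  0.4375 -0.3947  0.5516 -0.4252]
((325.0, 200.5), (69.0, 22.0), 90.0) [ 0.4741 -0.2939  0.4734 -0.2797  0.5209 -0.2768  0.5217 -0.2918]
```

View pics/w2.png

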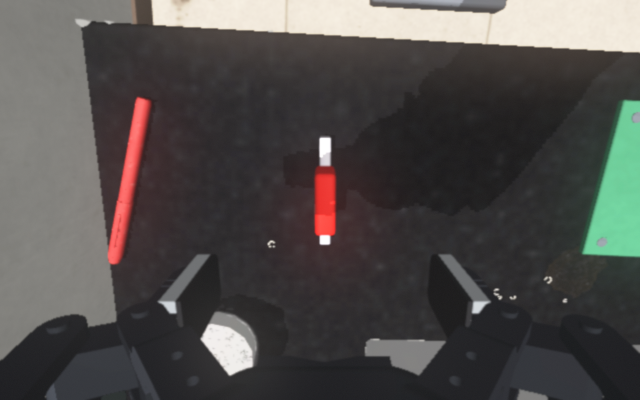

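The straightedge is centred between the fingers at (325, 200) and square to them, and there is room around it. The beaker, at the lower left, is clear.

Request:
{"fn": "move_arm", "kwargs": {"moves": [[[-0.001, 0, -0.03, 0, 100], [-0.001, 0, -0.06, 0, 100], [-0.001, 0, -0.09, 0, 100], [-0.001, 0, -0.11, 0, 100], [-0.001, 0, -0.11, 0, 100]]]}}

```text
clock: 4.6
eef_pos: [0.5002, -0.2852, 0.0212]
tool_rot: [-0.027, 1.0, 0.0, -0.0]
ft_force: [-0.5, 0.4, 1.1]
grip_width: 0.0856
grasp_force: 0.0
```

Request:
{"fn": "move_arm", "kwargs": {"moves": [[[0, 0, 0, 0, 0], [0, 0, 0, 0, 0], [0, 0, 0, 0, 0], [0, 0, 0, 0, 0], [0, 0, 0, 0, 0]]]}}

```text
clock: 5.22
eef_pos: [0.501, -0.2855, 0.022]
tool_rot: [-0.027, 1.0, -0.0, 0.001]
ft_force: [-0.3, 0.6, 4.7]
grip_width: 0.0134
grasp_force: 58.9
```

Request:
{"fn": "move_arm", "kwargs": {"moves": [[[0, 0, 0.04, 0, 0], [0, 0, 0.08, 0, 0], [-0.005, 0.05, 0.1, 0, 0], [-0.01, 0.11, 0.11, -1.5, 0], [-0.015, 0.16, 0.12, -3, 0]]]}}

```text
clock: 5.85
eef_pos: [0.4847, -0.1234, 0.1413]
tool_rot: [-0.001, 1.0, 0.0, -0.0]
ft_force: [1.4, -0.2, -0.7]
grip_width: 0.0126
grasp_force: 58.9
```

Request:
{"fn": "move_arm", "kwargs": {"moves": [[[-0.003, 0.04, 0, 0, 0], [-0.003, 0.08, 0, 0, 0], [-0.003, 0.08, 0, 0, 0], [-0.003, 0.08, 0, 0, 0]]]}}

```text
clock: 6.35
eef_pos: [0.4823, -0.0453, 0.141]
tool_rot: [-0.001, 1.0, -0.0, -0.0]
ft_force: [-0.7, 0.4, -1.6]
grip_width: 0.0131
grasp_force: 58.9
```

Run:
```python
from h import *
np.set_printoptions(precision=4,suppress=True)
c=shot('wrist','w3.png');o=monitor.get_obs();print(o['eef_pos'],R.from_quat(o['tool_rot']).as_matrix()[:,1],o['joint_pos'],o['ft_force'],o['clock'])
gm=mask(c,(60,100,50),(90,255,255)); b=blobs(gm)[0]
ap=cv2.approxPolyDP(b,4,True)[:,0]; print(np.c_[ap,onz(c,ap,.006)[:,:2]])
```

```text
[ 0.4823 -0.0458  0.1411] [-0.0018  1.     -0.0004] [-0.0944  0.2711 -0.1987  1.1016 -0.0004 -0.0962] [ 0.1363 -0.4785 -1.3958] 6.4
[[294.     111.       0.4222  -0.0688]
 [298.     240.       0.5286  -0.0676]
 [303.     240.       0.5286  -0.0634]
 [307.     213.       0.5045  -0.0597]
 [314.     207.       0.4993  -0.0539]
 [314.     157.       0.4577  -0.0537]
 [332.     155.       0.4561  -0.0393]
 [335.     207.       0.4992  -0.0365]
 [342.     215.       0.5062  -0.0306]
 [345.     239.       0.5276  -0.0277]
 [355.     240.       0.5285  -0.0192]
 [358.     251.       0.5386  -0.0163]
 [371.     254.       0.5413  -0.0051]
 [371.     246.       0.5339  -0.0054]
 [379.     242.       0.5302   0.0013]
 [481.     242.       0.53     0.0881]
 [472.     233.       0.5219   0.0795]
 [468.     238.       0.5264   0.0766]
 [465.     231.       0.5201   0.0734]
 [458.     238.       0.5264   0.0682]
 [442.     234.       0.5228   0.0542]
 [442.     196.       0.4896   0.0512]
 [439.     233.       0.5219   0.0516]
 [429.     237.       0.5256   0.0435]
 [419.     232.       0.5211   0
[... 204 characters left out ...]
396.     204.       0.4965   0.0138]
 [358.     196.       0.4897  -0.0177]
 [373.     188.       0.483   -0.0057]
 [388.     163.       0.4624   0.0055]
 [396.     167.       0.4656   0.0121]
 [391.     164.       0.4632   0.0079]
 [399.     139.       0.4434   0.0131]
 [416.     140.       0.4441   0.0265]
 [419.     155.       0.4559   0.0298]
 [429.     131.       0.4371   0.0362]
 [440.     131.       0.4371   0.0447]
 [447.     142.       0.4456   0.051 ]
 [445.     133.       0.4386   0.0488]
 [468.     135.       0.4401   0.0669]
 [473.     128.       0.4348   0.0702]
 [379.     127.       0.4341  -0.003 ]
 [379.     113.       0.4236  -0.0034]
 [476.     112.       0.4227   0.0711]]
```

View pics/w3.png

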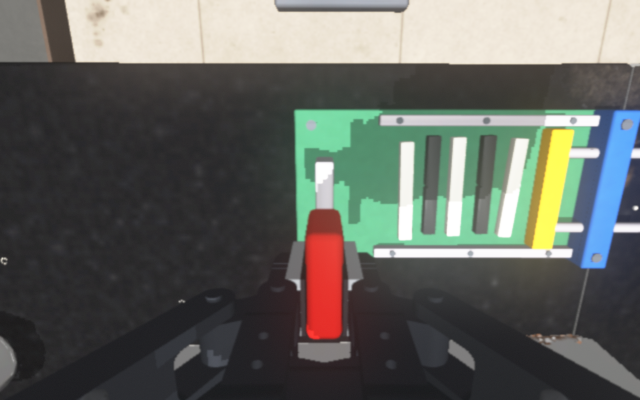

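The view shows the straightedge held straight in the grip with its blade end at (325, 160). The five bars lie at columns 405–515, all inside the rails, then the yellow stop at 550 and the blue block at 605. The open end of the tray is at column 296.

Run:
```python
from h import *
np.set_printoptions(precision=4,suppress=True)
c=shot('wrist'); gm=mask(c,(60,100,50),(90,255,255))
# outer near edge of plate, and open end
cols=np.arange(305,585,6); e=[np.where(gm[:,u])[0].min() for u in cols]
p=onz(c,np.c_[cols,e],.006); k=np.polyfit(p[:,1],p[:,0],1); print('near edge slope',k, 'x at mid',np.polyval(k,.055))
rows=np.arange(120,200,5); e=[np.where(gm[r])[0].min() for r in rows]
p=onz(c,np.c_[e,rows],.006); k=np.polyfit(p[:,0],p[:,1],1); print('open end',k,np.polyval(k,.484))
b=mask(c,(100,150,60),(120,255,255)); r=cv2.minAreaRect(blobs(b)[0]); print('blue',onz(c,cv2.boxPoints(r),.027)[:,:2])
y=mask(c,(20,110,110),(35,255,255)); r=cv2.minAreaRect(blobs(y)[0]); print('stop',onz(c,cv2.boxPoints(r),.021)[:,:2])
g=c['color'].astype(int); w=((g.min(2)>150)*255).astype(np.uint8); w[:,:390]=0; w[:128]=0; w[247:]=0; w[:,540:]=0
for q in blobs(w): r=cv2.minAreaRect(q); print('white',onz(c,cv2.boxPoints(r),.014)[:,:2].ravel())
```

```text
Traceback (most recent call last):
ValueError: zero-size array to reduction operation minimum which has no identity
```

Run:
```python
from h import *
np.set_printoptions(precision=4,suppress=True)
c=shot('wrist'); gm=mask(c,(60,100,50),(90,255,255))
cols=[u for u in range(305,585,6) if gm[100:130,u].any()]; e=[np.where(gm[:,u])[0].min() for u in cols]
p=onz(c,np.c_[cols,e],.006); k=np.polyfit(p[:,1],p[:,0],1); print('near edge slope',k, 'x at mid',np.polyval(k,.055))
rows=np.arange(120,200,5); e=[np.where(gm[r])[0].min() for r in rows]
p=onz(c,np.c_[e,rows],.006); k=np.polyfit(p[:,0],p[:,1],1); print('open end',k,np.polyval(k,.484))
b=mask(c,(100,150,60),(120,255,255)); r=cv2.minAreaRect(blobs(b)[0]); print('blue',onz(c,cv2.boxPoints(r),.027)[:,:2])
y=mask(c,(20,110,110),(35,255,255)); r=cv2.minAreaRect(blobs(y)[0]); print('stop',onz(c,cv2.boxPoints(r),.021)[:,:2])
g=c['color'].astype(int); w=((g.min(2)>150)*255).astype(np.uint8); w[:,:390]=0; w[:128]=0; w[247:]=0; w[:,540:]=0
for q in blobs(w): r=cv2.minAreaRect(q); print('white',onz(c,cv2.boxPoints(r),.014)[:,:2].ravel())
```

```text
near edge slope [0.0122 0.4214] x at mid 0.42209522188799303
open end [ 0.0036 -0.0701] -0.06840317810145474
blue [[0.5423 0.1602]
 [0.4177 0.1592]
 [0.4216 0.1794]
 [0.5473 0.1831]]
stop [[0.5273 0.1155]
 [0.4312 0.1153]
 [0.4347 0.1382]
 [0.5316 0.1407]]
white [0.5212 0.0944 0.4399 0.0984 0.4423 0.1114 0.524  0.1085]
white [0.5215 0.0531 0.4399 0.0509 0.4407 0.0633 0.5225 0.0665]
white [0.5254 0.015  0.4441 0.012  0.4444 0.0232 0.5257 0.0271]
```

Request:
{"fn": "move_arm", "kwargs": {"moves": [[[0.001, 0, -0.04, 0, 0], [0.001, 0, -0.08, 0, 0], [0.001, 0, -0.1, 0, 0], [0.001, 0, -0.1125, 0, 0], [0.001, 0, -0.1125, 0, 0]]]}}

```text
clock: 7.12
eef_pos: [0.4837, -0.0459, 0.0288]
tool_rot: [-0.001, 1.0, -0.0, 0.0]
ft_force: [0.0, 0.3, -1.6]
grip_width: 0.0131
grasp_force: 59.6
```

Request:
{"fn": "move_arm", "kwargs": {"moves": [[[0, 0.012, 0, 0, 0], [0, 0.024, 0, 0, 0], [0, 0.036, 0, 0, 0], [0, 0.044, 0, 0, 0], [0, 0.046, 0, 0, 0]]]}}

```text
clock: 7.75
eef_pos: [0.4835, 0.0016, 0.0289]
tool_rot: [-0.002, 1.0, -0.0, 0.0]
ft_force: [0.3, -0.8, -2.0]
grip_width: 0.0133
grasp_force: 59.6
```

Request:
{"fn": "move_arm", "kwargs": {"moves": [[[0, 0.002, 0, 0, 0], [0, 0.004, 0, 0, 0], [0, 0.006, 0, 0, 0], [0, 0.008, 0, 0, 0], [0, 0.01, 0, 0, 0]]]}}

```text
clock: 8.38
eef_pos: [0.4835, 0.0108, 0.0288]
tool_rot: [-0.001, 1.0, -0.0, -0.0]
ft_force: [-0.3, 0.0, -1.8]
grip_width: 0.013
grasp_force: 59.6
```

Run:
```python
from h import *
np.set_printoptions(precision=4,suppress=True)
c=shot('wrist','w4.png');o=monitor.get_obs();print(o['eef_pos'],o['ft_force'],o['ft_torque'],o['clock'])
```

```text
[0.4835 0.0111 0.0288] [-0.0006  0.4565 -1.9764] [ 0.012  -0.0028 -0.0002] 8.425
```

View pics/w4.png

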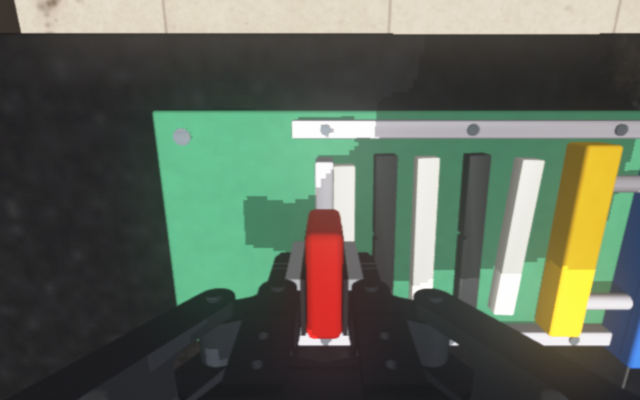

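The blade, at (325, 165), touches bar4 at (343, 165) flush, and the other bars are still spaced out and flat. I keep pushing.

Request:
{"fn": "move_arm", "kwargs": {"moves": [[[0, 0.003, 0, 0, 0], [0, 0.006, 0, 0, 0], [0, 0.009, 0, 0, 0], [0, 0.012, 0, 0, 0], [0, 0.015, 0, 0, 0]]]}}

```text
clock: 9.05
eef_pos: [0.4835, 0.026, 0.0288]
tool_rot: [-0.001, 1.0, -0.0, -0.0]
ft_force: [0.7, 0.1, -1.3]
grip_width: 0.0133
grasp_force: 59.6
```

Request:
{"fn": "move_arm", "kwargs": {"moves": [[[0, 0.003, 0, 0, 0], [0, 0.006, 0, 0, 0], [0, 0.009, 0, 0, 0], [0, 0.012, 0, 0, 0], [0, 0.015, 0, 0, 0]]]}}

```text
clock: 9.68
eef_pos: [0.4835, 0.041, 0.0288]
tool_rot: [-0.001, 1.0, -0.0, 0.0]
ft_force: [-0.3, -0.9, -1.8]
grip_width: 0.0135
grasp_force: 59.6
```

Request:
{"fn": "move_arm", "kwargs": {"moves": [[[0, 0.002, 0, 0, 0], [0, 0.004, 0, 0, 0], [0, 0.006, 0, 0, 0], [0, 0.008, 0, 0, 0], [0, 0.01, 0, 0, 0]]]}}

```text
clock: 10.3
eef_pos: [0.4835, 0.0509, 0.0288]
tool_rot: [-0.001, 1.0, -0.0, -0.0]
ft_force: [-0.3, -0.3, -1.2]
grip_width: 0.0128
grasp_force: 59.6
```

Request:
{"fn": "move_arm", "kwargs": {"moves": [[[0, 0.0015, 0, 0, 0], [0, 0.003, 0, 0, 0], [0, 0.0045, 0, 0, 0], [0, 0.006, 0, 0, 0], [0, 0.0075, 0, 0, 0]]]}}

```text
clock: 10.92
eef_pos: [0.4835, 0.0584, 0.0288]
tool_rot: [-0.001, 1.0, -0.0, -0.0]
ft_force: [0.0, -0.6, -1.1]
grip_width: 0.0132
grasp_force: 59.6
```

Request:
{"fn": "move_arm", "kwargs": {"moves": [[[0, 0.0015, 0, 0, 0], [0, 0.003, 0, 0, 0], [0, 0.0045, 0, 0, 0], [0, 0.006, 0, 0, 0], [0, 0.0075, 0, 0, 0]]]}}

```text
clock: 11.55
eef_pos: [0.4835, 0.0659, 0.0288]
tool_rot: [-0.001, 1.0, 0.0, 0.0]
ft_force: [0.3, -0.3, -0.7]
grip_width: 0.0134
grasp_force: 59.6
```

Run:
```python
from h import *
np.set_printoptions(precision=4,suppress=True)
c=shot('wrist','w5.png');o=monitor.get_obs();print(o['eef_pos'],o['ft_force'],o['ft_torque'],o['clock'])
```

```text
[0.4835 0.0661 0.0288] [ 0.2193  0.0469 -1.2689] [ 0.0345 -0.007  -0.0189] 11.6
```

View pics/w5.png

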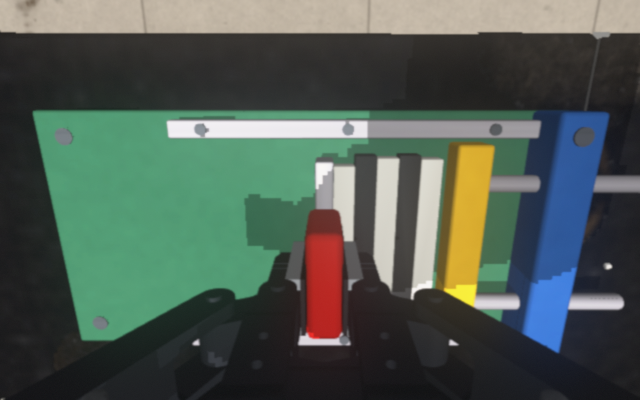

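The row is closed at columns 335–440 and square, with a gap of a few pixels left before the stop at about 445. The rail and block are clear.

Request:
{"fn": "move_arm", "kwargs": {"moves": [[[0, 0.001, 0, 0, 0], [0, 0.002, 0, 0, 0], [0, 0.003, 0, 0, 0], [0, 0.004, 0, 0, 0], [0, 0.005, 0, 0, 0]]]}}

```text
clock: 12.22
eef_pos: [0.4835, 0.0696, 0.0288]
tool_rot: [-0.001, 1.0, -0.002, 0.0]
ft_force: [-0.8, -5.5, 0.7]
grip_width: 0.013
grasp_force: 59.7
```

Request:
{"fn": "move_arm", "kwargs": {"moves": [[[0, 0.001, 0, 0, 0], [0, 0.002, 0, 0, 0], [0, 0.003, 0, 0, 0], [0, 0.004, 0, 0, 0], [0, 0.005, 0, 0, 0]]]}}

```text
clock: 12.85
eef_pos: [0.4834, 0.0736, 0.0289]
tool_rot: [-0.0, 1.0, -0.002, 0.0]
ft_force: [-0.6, -7.7, 0.2]
grip_width: 0.0129
grasp_force: 59.8
```

Request:
{"fn": "move_arm", "kwargs": {"moves": [[[0, 0.001, 0, 0, 0], [0, 0.002, 0, 0, 0], [0, 0.003, 0, 0, 0], [0, 0.004, 0, 0, 0], [0, 0.005, 0, 0, 0]]]}}

```text
clock: 13.48
eef_pos: [0.4834, 0.0785, 0.0288]
tool_rot: [-0.0, 1.0, -0.003, 0.0]
ft_force: [1.2, -7.2, 0.2]
grip_width: 0.0129
grasp_force: 59.8
```

Request:
{"fn": "move_arm", "kwargs": {"moves": [[[0, 0.001, 0, 0, 0], [0, 0.002, 0, 0, 0], [0, 0.003, 0, 0, 0], [0, 0.004, 0, 0, 0], [0, 0.005, 0, 0, 0]]]}}

```text
clock: 14.1
eef_pos: [0.4834, 0.0835, 0.0288]
tool_rot: [-0.0, 1.0, -0.003, 0.0]
ft_force: [0.4, -7.2, 1.4]
grip_width: 0.0132
grasp_force: 59.8
```

Request:
{"fn": "move_arm", "kwargs": {"moves": [[[0, 0.0005, 0, 0, 0], [0, 0.001, 0, 0, 0], [0, 0.0015, 0, 0, 0], [0, 0.002, 0, 0, 0], [0, 0.0025, 0, 0, 0]]]}}

```text
clock: 14.72
eef_pos: [0.4834, 0.086, 0.0288]
tool_rot: [-0.0, 1.0, -0.003, 0.0]
ft_force: [-0.0, -7.2, 0.3]
grip_width: 0.013
grasp_force: 59.8
```

Request:
{"fn": "move_arm", "kwargs": {"moves": [[[0, 0.0005, 0, 0, 0], [0, 0.001, 0, 0, 0], [0, 0.0015, 0, 0, 0], [0, 0.002, 0, 0, 0], [0, 0.002, 0, 0, 0]]]}}

```text
clock: 15.35
eef_pos: [0.4834, 0.0881, 0.0288]
tool_rot: [-0.001, 1.0, -0.002, 0.0]
ft_force: [-0.6, -7.7, -0.2]
grip_width: 0.0129
grasp_force: 59.8
```

Request:
{"fn": "move_arm", "kwargs": {"moves": [[[0, 0.0003, 0, 0, 0], [0, 0.0006, 0, 0, 0], [0, 0.0009, 0, 0, 0], [0, 0.0012, 0, 0, 0]]]}}

```text
clock: 15.85
eef_pos: [0.4834, 0.0892, 0.0288]
tool_rot: [-0.0, 1.0, -0.002, -0.0]
ft_force: [-0.1, -7.7, 1.1]
grip_width: 0.0136
grasp_force: 59.8
```

Request:
{"fn": "move_arm", "kwargs": {"moves": [[[0, 0.0003, 0, 0, 0], [0, 0.0006, 0, 0, 0], [0, 0.0009, 0, 0, 0], [0, 0.0012, 0, 0, 0]]]}}

```text
clock: 16.35
eef_pos: [0.4834, 0.0904, 0.0288]
tool_rot: [-0.0, 1.0, -0.003, -0.0]
ft_force: [-0.5, -7.6, 0.3]
grip_width: 0.0131
grasp_force: 59.8
```

Request:
{"fn": "move_arm", "kwargs": {"moves": [[[0, 0.0003, 0, 0, 0], [0, 0.0006, 0, 0, 0], [0, 0.0009, 0, 0, 0], [0, 0.0012, 0, 0, 0]]]}}

```text
clock: 16.85
eef_pos: [0.4834, 0.0907, 0.0289]
tool_rot: [-0.0, 1.0, -0.004, 0.0]
ft_force: [0.5, -10.9, 0.9]
grip_width: 0.013
grasp_force: 59.9
```

Request:
{"fn": "move_arm", "kwargs": {"moves": [[[0, 0.0003, 0, 0, 0], [0, 0.0006, 0, 0, 0], [0, 0.0009, 0, 0, 0], [0, 0.0012, 0, 0, 0]]]}}

```text
clock: 17.35
eef_pos: [0.4834, 0.0908, 0.0289]
tool_rot: [0.0, 1.0, -0.005, 0.0]
ft_force: [-0.3, -14.4, 2.0]
grip_width: 0.0134
grasp_force: 60.0
```

Request:
{"fn": "move_arm", "kwargs": {"moves": [[[0, 0, 0, 0, 0], [0, 0, 0, 0, 0], [0, 0, 0, 0, 0], [0, 0, 0, 0, 0], [0, 0, 0, 0, 0]]]}}

```text
clock: 17.98
eef_pos: [0.4834, 0.0908, 0.0289]
tool_rot: [0.0, 1.0, -0.005, 0.0]
ft_force: [0.6, -12.7, 2.0]
grip_width: 0.013
grasp_force: 60.0
```

Run:
```python
from h import *
np.set_printoptions(precision=4,suppress=True)
f=[]
for i in range(3): c=shot('wrist'); f.append(monitor.get_obs()['ft_force'])
print(np.array(f),monitor.get_obs()['clock']); cv2.imwrite('pics/w6.png',c['color'][:,:,::-1])
```

```text
[[ -0.4195 -13.0359   1.2249]
 [  0.27   -13.5844   2.6729]
 [ -0.3567 -13.3325   1.4563]] 18.125
```

View pics/w6.png

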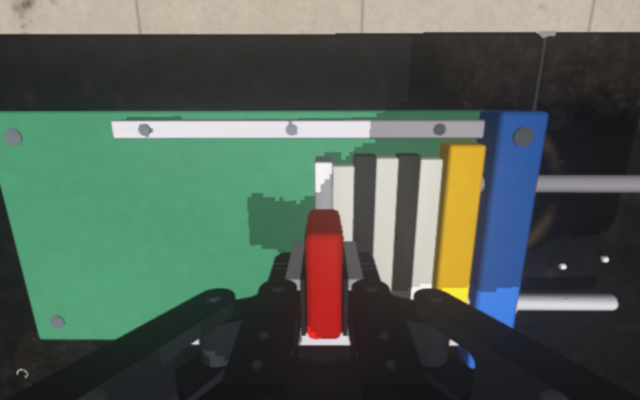

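The row is closed and square against the stop at (460, 220), which sits right up to the blue block. The force is steady at about 13.3 N, so I add a little and hold.

Request:
{"fn": "move_arm", "kwargs": {"moves": [[[0, 0.0003, 0, 0, 0], [0, 0.0006, 0, 0, 0], [0, 0.0006, 0, 0, 0], [0, 0.0006, 0, 0, 0], [0, 0.0006, 0, 0, 0]]]}}

```text
clock: 18.75
eef_pos: [0.4834, 0.0909, 0.0289]
tool_rot: [0.0, 1.0, -0.005, 0.0]
ft_force: [-0.4, -13.5, 3.2]
grip_width: 0.013
grasp_force: 60.1
```

Request:
{"fn": "move_arm", "kwargs": {"moves": [[[0, 0, 0, 0, 0], [0, 0, 0, 0, 0], [0, 0, 0, 0, 0], [0, 0, 0, 0, 0], [0, 0, 0, 0, 0]]]}}

```text
clock: 19.38
eef_pos: [0.4834, 0.0909, 0.0289]
tool_rot: [0.0, 1.0, -0.005, 0.0]
ft_force: [-0.1, -14.7, 2.0]
grip_width: 0.0128
grasp_force: 60.1
```

Request:
{"fn": "move_arm", "kwargs": {"moves": [[[0, 0, 0, 0, 0], [0, 0, 0, 0, 0], [0, 0, 0, 0, 0], [0, 0, 0, 0, 0], [0, 0, 0, 0, 0]]]}}

```text
clock: 20.0
eef_pos: [0.4834, 0.0909, 0.0289]
tool_rot: [0.0, 1.0, -0.005, 0.0]
ft_force: [-0.2, -14.2, 2.0]
grip_width: 0.0128
grasp_force: 60.1
```

Request:
{"fn": "move_arm", "kwargs": {"moves": [[[0, -0.002, 0, 0, 0], [0, -0.005, 0, 0, 0], [0, -0.01, 0, 0, 0], [0, -0.025, 0, 0, 0], [0, -0.05, 0, 0, 0]]]}}

```text
clock: 20.62
eef_pos: [0.4836, 0.0454, 0.0288]
tool_rot: [-0.002, 1.0, 0.0, 0.0]
ft_force: [-0.1, -0.4, -0.9]
grip_width: 0.0131
grasp_force: 59.7
```

Request:
{"fn": "move_arm", "kwargs": {"moves": [[[0, -0.04, 0, 0, 0], [0, -0.08, 0.01, 0, 0], [0, -0.11, 0.04, 0, 0], [0, -0.16, 0.05, 0, 0], [0, -0.21, 0.05, 0, 0]]]}}

```text
clock: 21.25
eef_pos: [0.4843, -0.1664, 0.0802]
tool_rot: [-0.001, 1.0, -0.0, 0.002]
ft_force: [0.9, -0.1, -0.7]
grip_width: 0.0129
grasp_force: 59.8
```

Request:
{"fn": "move_arm", "kwargs": {"moves": [[[0, -0.035, 0, 0, 0], [0, -0.035, -0.03, 0, 0], [0, -0.035, -0.05, 0, 0], [0, -0.035, -0.0555, 0, 0], [0, -0.035, -0.0565, 0, 0]]]}}

```text
clock: 21.88
eef_pos: [0.4835, -0.1995, 0.0225]
tool_rot: [-0.001, 1.0, 0.0, 0.0]
ft_force: [-0.7, -1.4, -1.5]
grip_width: 0.0131
grasp_force: 59.9
```

Request:
{"fn": "move_arm", "kwargs": {"moves": [[[0, 0, 0, 0, 0], [0, 0, 0, 0, 0]]]}}

```text
clock: 22.12
eef_pos: [0.4842, -0.1994, 0.0231]
tool_rot: [-0.001, 1.0, -0.0, 0.001]
ft_force: [-0.6, 0.0, -1.8]
grip_width: 0.0128
grasp_force: 59.9
```

Run:
```python
from h import *
c=shot('wrist','w7.png');o=monitor.get_obs();print(o['eef_pos'],o['ft_force'],o['ft_torque'])
```

```text
[ 0.48407949 -0.19940812  0.02301237] [-0.17643998  0.1214584  -1.03939827] [ 0.07492806  0.00995964 -0.0283653 ]
```

View pics/w7.png

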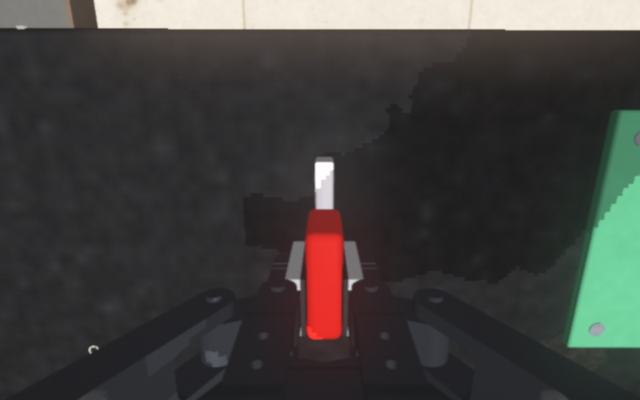

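The straightedge hangs upright just above bare worktop, with its blade end at (325, 160) and the tray well to the right. I lower it until it touches.

Request:
{"fn": "move_arm", "kwargs": {"moves": [[[0, 0, -0.0005, 0, 0], [0, 0, -0.001, 0, 0], [0, 0, -0.0013, 0, 0], [0, 0, -0.0013, 0, 0]]]}}

```text
clock: 22.68
eef_pos: [0.4838, -0.1993, 0.0217]
tool_rot: [-0.001, 1.0, -0.0, 0.0]
ft_force: [-1.3, 1.1, 5.0]
grip_width: 0.0131
grasp_force: 60.7
```

Run:
```python
from h import *
o=[]
for i in range(3): vision.camera('top'); o.append(monitor.get_obs()['ft_force'][2])
print(monitor.get_obs()['eef_pos'],o)
```

```text
[ 0.48371539 -0.19928733  0.02166936] [np.float64(4.264987125958838), np.float64(6.333619481145478), np.float64(4.7341558958052365)]
```

In light contact with the worktop, so I release it and lift away.

Request:
{"fn": "move_arm", "kwargs": {"moves": [[[0, 0, 0.0003, 0, 40], [0, 0, 0.0003, 0, 100], [0, 0, 0.0003, 0, 100], [0, 0, 0.0003, 0, 100], [0, 0, 0.0003, 0, 100]]]}}

```text
clock: 23.45
eef_pos: [0.4835, -0.1993, 0.0213]
tool_rot: [-0.001, 1.0, 0.0, -0.0]
ft_force: [-0.0, 0.4, -0.3]
grip_width: 0.0854
grasp_force: 0.0
```

Request:
{"fn": "move_arm", "kwargs": {"moves": [[[0, 0, 0.01, 0, 100], [0, 0, 0.04, 0, 100], [0, 0, 0.09, 0, 100], [0, 0.04, 0.14, 0, 100], [0, 0.09, 0.19, 0, 100]]]}}

```text
clock: 24.08
eef_pos: [0.4837, -0.1159, 0.2071]
tool_rot: [-0.0, 1.0, -0.0, 0.001]
ft_force: [1.4, 0.5, 0.5]
grip_width: 0.0856
grasp_force: 0.0
```

Request:
{"fn": "move_arm", "kwargs": {"moves": [[[0, 0.06, 0, 0, 100], [0, 0.12, 0, 0, 100], [0, 0.12, 0, 0, 100], [0, 0.12, 0, 0, 100]]]}}

```text
clock: 24.58
eef_pos: [0.4835, 0.0038, 0.2049]
tool_rot: [-0.002, 1.0, -0.0, 0.0]
ft_force: [0.5, 0.1, 0.0]
grip_width: 0.0852
grasp_force: 0.0
```

Run:
```python
from h import *
c=shot('wrist','w8.png');o=monitor.get_obs();print(o['eef_pos'],o['ft_force'],o['clock'])
```

```text
[0.48353606 0.00312716 0.20473787] [ 0.72310102 -1.16403741  0.25181268] 24.625
```

View pics/w8.png

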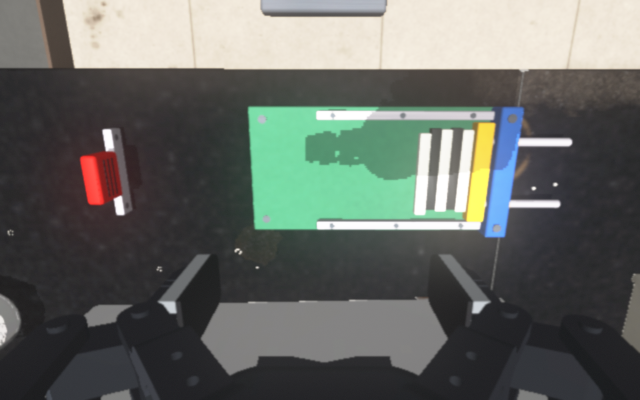

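The row is closed and square at (445, 170) against the stop (481, 170), next to the blue block. The straightedge is off the tray at (105, 175). I check that it is upright before handing in.

Run:
```python
from h import *
np.set_printoptions(precision=4,suppress=True)
c=shot('wrist')
m=mask(c,(0,120,60),(8,255,255))|mask(c,(172,120,60),(180,255,255))
b=[q for q in blobs(m) if cv2.boundingRect(q)[0]<140][0]; x,y,w,h=cv2.boundingRect(b)
print('top outer edge y (want -.206)',onz(c,[(x,y+h/2)],.05)[0])
print('blade foot right edge y (want -.195)',onz(c,[(130,206)],0.)[0])
yl=mask(c,(20,110,110),(35,255,255)); r=cv2.minAreaRect(blobs(yl)[0]); print('stop',onz(c,cv2.boxPoints(r),.021)[:,:2].ravel())
bl=mask(c,(100,150,60),(120,255,255)); r=cv2.minAreaRect(blobs(bl)[0]); print('blue',onz(c,cv2.boxPoints(r),.027)[:,:2].ravel())
g=c['color'].astype(int); w=((g.min(2)>130)*255).astype(np.uint8); w[:,:410]=0; w[:125]=0; w[218:]=0; w[:,474:]=0
for q in blobs(w): r=cv2.minAreaRect(q); print('white',onz(c,cv2.boxPoints(r),.014)[:,:2].ravel())
```

```text
top outer edge y (want -.206) [ 0.4811 -0.2087  0.05  ]
blade foot right edge y (want -.195) [ 0.5209 -0.198   0.    ]
stop [0.5281 0.14   0.4325 0.1394 0.4346 0.1591 0.5305 0.1613]
blue [0.4617 0.1675 0.421  0.1618 0.421  0.1786 0.4617 0.1849]
white [0.5266 0.0864 0.4375 0.0862 0.4412 0.1433 0.5308 0.1477]
```

```bash
python3 -c "
from workcell import job
print(job.job_done())"
```

```text
the job is handed in; nothing more can be done
None
```

The job is handed in: the five bars sit closed and square against the stop, which is at its hard end. I held the row at about 14–14.5 N for over a second (15 N asked; highest reading 14.7 N), and the straightedge is back upright on the bare worktop off the tray. The hand-in returned no verdict.

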